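# Point out the missing teeth to the bench camera

### The arm

A 6-joint arm with a two-finger parallel gripper is mounted at the origin on the work surface. World frame = base frame: x ahead of the robot, y to its left, z up, the work surface at z = 0. Lengths are in m, angles in rad, forces in N, time in s.
With the tool pointing down it reaches from about 0.3 to 0.775 m from the base axis. Payload 14.6 kg.
Tool frame: the origin (TCP) lies on the centre line of the jaws, within the pads' length; the fingertips stand 25 mm ahead of it and the grasp point (between the pads) lies 6 mm ahead of it (ctrl.tip_reach is the distance from the TCP to the fingertips, in m); z points along the fingers, y is the line along which they close (so a half turn about z gives the same grasp; the last joint's range is limited). The gripper opens to 94 mm and grips with 3 to 60 N. Pads are 16 mm wide; open, the fingers measure 119 mm over their backs; the gripper's body (75 mm by 177 mm) begins 78 mm behind the grasp point.
Start: joints at [1.071, 0.3, 1.521, -0, 1.321, -0.067], TCP at [0.231, 0.499, 0.23] pointing down, gripper open.
Joint ranges: [-3.03, 3.03], [-0.79, 2.21], [0.23, 2.52], [-1.04, 4.18], [0, 3.07], [-2.55, 2.55]. Speed limits (rad/s): [2.22, 2.22, 2.57, 3.14, 3.14, 3.14].

### API

Orientations are given as [roll, pitch, yaw] about the fixed x, y, z axes, in that order (R = Rz(yaw) Ry(pitch) Rx(roll)).
In Python, from station import ctrl gives the robot as it stands. The module is installed in compiled form; this text tells all that it offers.
- The arm moves only by the tool apply_moves, never from a script. Its argument "deltas" is a list of rows, each a list of 7 numbers: the closure in counts, from 0 (fully open) to 255 (shut), then the shift along the world's x, y, z in cm, then the turn, a rotation vector about the world's x, y, z in rad. In form: [[jaw, tx, ty, tz, ax, ay, az], ...]. A call has 1 to 10 rows; each row shifts and turns the commanded pose from where the row before left it; what a row does not reach is not made up. A row lasts 1/10 s, in which the tool goes at most 50 mm and 8.59 degrees, less where a joint would pass 70% of its speed; a pose out of reach is approached as far as the arm can. A call with a gripper value outside its range is refused whole. The fingers move at their own pace and stop on an object; "grip_force" is the grip in N (left out, the last holds). Time passes only in rows, so rows that do not move let the fingers close. It gives the time, the measured TCP pose, the force, the opening and the grip force at its end, in the units of the state.
- ctrl.get_obs(): the state, without advancing time (a new reading comes with each control period).
- ctrl.camera(name): name is "side" or "top"; returns a dict with "img" (400x640x3 uint8, red, green, blue), "K" (3x3 intrinsics, pixels), "k1" (the pictures are not rectified: a ray, as slopes to the right and down, at radius r is drawn at 1 + k1 r^2 times it, then the intrinsics apply), "pose" (4x4, takes a point from camera to world coordinates). Camera axes: x right, y up, looking along -z (the intrinsics and any distortion apply to the point x, -y, -z); pixel columns grow to the right and rows downward; lengths in m; the calibration is good to about 2 mm. A picture is of the moment at which its call begins. There is no depth.
- ctrl.hand_in(): hands the job in; it is judged then, once.
The state is a dict: "time_s": time; "qpos": joint angles; "joint_vel": joint speeds; "tau": joint torques, N m; "ee_pos": TCP position; "eef_rot": TCP orientation; "force": force on the tool from outside, world axes, zero at the start; "moment": the same for the moment, N m; "grip_width": finger opening in m; "grip_force": force on a finger pad.
Only numpy, scipy, OpenCV 4.12 (cv2) and the standard library are available. Lean on these libraries where they do the work, as an engineer would, in place of code of your own. Each camera call takes 0.05 s, during which the arm holds its last target. There are 200 camera calls.

### The job

Record a clip for the dentist: press the bench camera's round black button right down and let it go, then point straight down at the gap in the tooth row of the dental cast that has teeth missing, fingertips a centimetre or two above the tooth tops and touching nothing, and stay there for two seconds. Then press the button again to stop the clip, and move away. Do not touch or move any cast, and leave everything else on the bench where it is.

Things in the scene. Friction and masses are not known exactly. Their poses are not given: they have to be found in the camera images.
- gap (a point): the middle of the gap where three neighbouring teeth are missing from one cast, at the height of the tooth tops (40 mm above the bench); the gap is about 28 mm long, along the row
- cast_gap: dental cast: D-shaped blue base with a yellow stone body and a horseshoe row of cream teeth on top, 63 mm (x) by 66 mm (y) by 40 mm high, loose, 0.16 kg; origin at the centre of its underside, z up; the row's closed, rounded front lies towards the body's -x, its open back towards +x. This one has the gap: three missing back teeth on the side of its +y, centred 2 mm along x and 22 mm along y from the origin
- cast_a: dental cast: D-shaped blue base with a yellow stone body and a horseshoe row of cream teeth on top, 63 mm (x) by 66 mm (y) by 40 mm high, loose, 0.16 kg; origin at the centre of its underside, z up; the row's closed, rounded front lies towards the body's -x, its open back towards +x. This one has its complete row of twelve teeth
- cast_b: dental cast: D-shaped blue base with a yellow stone body and a horseshoe row of cream teeth on top, 63 mm (x) by 66 mm (y) by 40 mm high, loose, 0.16 kg; origin at the centre of its underside, z up; the row's closed, rounded front lies towards the body's -x, its open back towards +x. This one has its complete row of twelve teeth
- rec_top (a point): centre of the top of the bench camera's wireless push button: a black round cap, 38 mm across, in a low grey housing fixed to the bench, pressed straight down
- rec (a joint): travel of that button in m: 0 released, 0.006 fully down (spring, about 4.5 N at the bottom; it comes back up when let go; 0.004 counts as pressed)
- jar: loose small amber glass jar, 36 mm across, 36 mm high; origin at the centre of its underside
- ring: loose steel casting ring, 36 mm across, 30 mm high; origin at the centre of its underside
- knife: loose wax spatula with a dark wooden handle, 130 mm long and 10 mm wide, lying flat along its own x
- bowl: loose green mixing bowl, 110 mm across, 60 mm high; origin at the centre of its underside
- brush: loose brush, 140 mm long, lying flat along its own x
- wax: loose slab of pink wax, 75 x 40 x 12 mm; origin at the centre of its underside

How it is judged:
By the outcome, as a careful person would: the job done as asked, in the order asked, and still so for the second after the job is handed in, with the robot touching nothing.
It also fails if it takes over 54 s, if anything falls off the work surface, if the arm or the gripper's body presses on something with over 40 N, if the wrist force passes 120 N, or if a joint passes its speed limit or range.

## Working session

There is one attempt and no reset: what is moved stays moved. The work goes in short steps, Python scripts to look and compute and a tool call to move; the robot and the scene stay as the last step left them, time stands still between calls to the robot, and variables do not carry over. Pictures are saved under pics/ and viewed, at most 10 in all, crops included, and the job is handed in when it is done.

Besides the shell and the picture viewer there is one more tool, called after ">>>" as name([rows], argument=value, ...), one row to a line, values as JSON. apply_moves: Moves the arm, as the interface text tells. Its arguments: {"type":"object","properties":{"deltas":{"type":"array"},"grip_force":{"type":"number"}},"required":["deltas"]}

```bash
mkdir -p pics
cat > h.py <<'E'
import numpy as np, cv2
from station import ctrl
def ray(c,u,v):
    K=c["K"]; d=np.array([(u-K[0,2])/K[0,0],(v-K[1,2])/K[1,1]]); s=d.copy()
    for _ in range(20): s=d/(1+c["k1"]*(s@s))
    P=np.array(c["pose"]); return P[:3,3],P[:3,:3]@np.array([s[0],-s[1],-1])
def onz(c,u,v,z):
    o,d=ray(c,u,v); return o+d*(z-o[2])/d[2]
E
python3 - <<'E'
from h import *
for n in("top","side"):
    c=ctrl.camera(n); cv2.imwrite(f"pics/{n}0.png",c["img"][:,:,::-1]); np.save(n+"_K.npy",c["K"])
    print(n,c["K"],c["k1"],np.round(c["pose"],3))
o=ctrl.get_obs(); print(o)
E
```

```text
top [[372.46376221   0.         321.75913069]
 [  0.         372.46376221 195.21357523]
 [  0.           0.           1.        ]] 0.026730416945827038 [[-0.007  0.988 -0.157  0.424]
 [-0.999 -0.     0.041  0.088]
 [ 0.041  0.157  0.987  0.846]
 [ 0.     0.     0.     1.   ]]
side [[434.59121674   0.         317.85357934]
 [  0.         434.59121674 195.18368492]
 [  0.           0.           1.        ]] 0.0235016192702532 [[ 0.755  0.421 -0.502  0.039]
 [-0.655  0.507 -0.56  -0.489]
 [ 0.019  0.752  0.659  0.716]
 [ 0.     0.     0.     1.   ]]
{'time_s': 0.1, 'qpos': array([ 1.07139833e+00,  3.00425468e-01,  1.52150905e+00, -1.28116043e-05,
        1.32067279e+00, -6.66022983e-02]), 'joint_vel': array([-0.00235262, -0.00065672, -0.00189606,  0.00031493, -0.00038611,
       -0.00074123]), 'tau': array([ 1.90707637e-03, -5.32645547e+01, -3.53282762e+01,  7.09290197e-02,
        2.34800298e-02, -3.74457125e-05]), 'ee_pos': array([0.23058644, 0.49910948, 0.22994181]), 'eef_rot': array([-3.14057942e+00, -5.51465060e-05,  2.70880010e+00]), 'force': array([-0.65637856,  0.42987399, -0.30142431]), 'moment': array([-0.0766724 ,  0.06457534,  0.01320682]), 'grip_force': 0.0, 'grip_width': 0.09428202586363124}
```

View pics/top0.png

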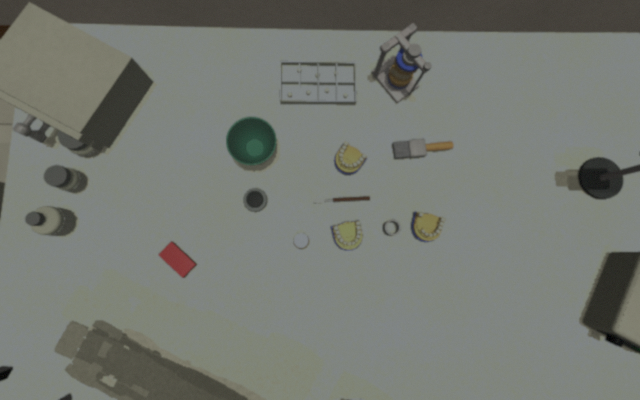

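View pics/side0.png

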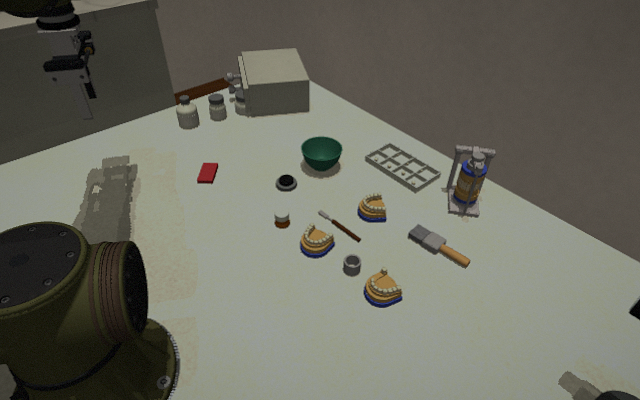

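The button is at top (255,199) and side (286,182). The casts are at top (349,158), (348,235) and (427,227), and at side (372,207), (317,240) and (383,287). I'll zoom in to find the gap.

Run:
```python
from h import *
t=cv2.imread("pics/top0.png"); s=cv2.imread("pics/side0.png")
f=lambda im,u,v:cv2.resize(cv2.convertScaleAbs(im[v-22:v+22,u-22:u+22],alpha=1.2),(264,264),interpolation=cv2.INTER_CUBIC)
T=[(349,158),(348,235),(427,227)];S=[(372,207),(317,240),(383,287)]
cv2.imwrite("pics/m.png",np.vstack([np.hstack([f(t,*p) for p in T]),np.hstack([f(s,*p) for p in S])]))
c=ctrl.camera("top");d=ctrl.camera("side")
for p in T: print(onz(c,*p,.03).round(3))
for p in S: print(onz(d,*p,.03).round(3))
def tri(a,b):
    o,x=ray(c,*a);q,y=ray(d,*b); k=np.linalg.lstsq(np.c_[x,-y],q-o,rcond=None)[0]
    A,B=o+k[0]*x,q+k[1]*y; return (A+B)/2,np.linalg.norm(A-B)
# button: darkest blob near
for im,(u,v),cc in((t,(255,199),c),(s,(286,181),d)):
    g=im[v-16:v+16,u-16:u+16].max(2); m=(g<45).astype(np.uint8)
    n,l,st,ce=cv2.connectedComponentsWithStats(m); 
    for i in range(1,n):
        if st[i,4]>15: print("btn",st[i],ce[i]+[u-16,v-16],[onz(cc,*(ce[i]+[u-16,v-16]),z).round(4) for z in(.01,.02,.03)])
```

```text
[ 0.638 -0.009  0.03 ]
[ 0.465 -0.003  0.03 ]
[ 0.482 -0.179  0.03 ]
[ 0.631 -0.018  0.03 ]
[ 0.465 -0.014  0.03 ]
[ 0.482 -0.19   0.03 ]
btn [ 9  9  9 10 34] [251.38235294 196.        ] [array([0.5547, 0.2113, 0.01  ]), array([0.5531, 0.2098, 0.02  ]), array([0.5515, 0.2084, 0.03  ])]
btn [  9  10  14  11 131] [285.71755725 180.02290076] [array([0.5521, 0.2088, 0.01  ]), array([0.5448, 0.1989, 0.02  ]), array([0.5376, 0.189 , 0.03  ])]
btn [ 7 21 19  5 36] [285.94444444 188.66666667] [array([0.5316, 0.1814, 0.01  ]), array([0.5246, 0.1719, 0.02  ]), array([0.5176, 0.1624, 0.03  ])]
```

View pics/m.png

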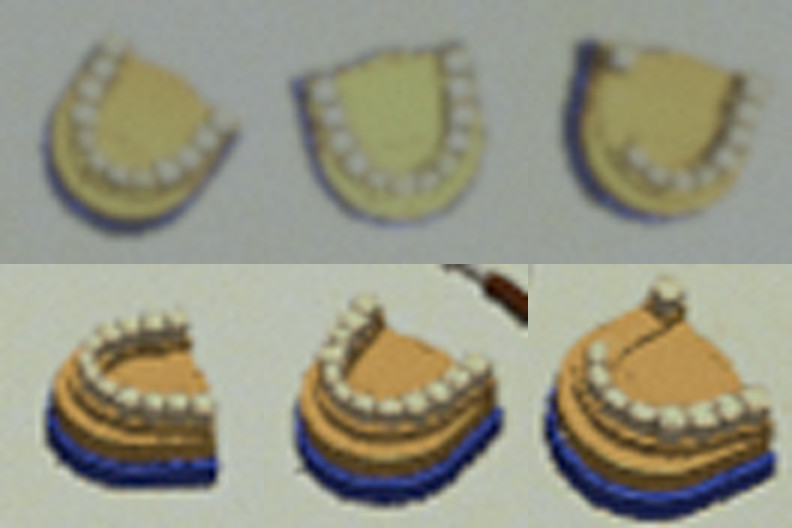

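The third cast, at top (427,227), has the gap. Its lone back tooth is at top (420.8,214.5) and side (383.8,269.7). The neighbour on the other side of the gap is at top (422.3,231.2) and side (373,279.7).

```bash
cat >> h.py <<'E'
def tri(c,a,d,b):
    o,x=ray(c,*a);q,y=ray(d,*b); k=np.linalg.lstsq(np.c_[x,-y],q-o,rcond=None)[0]
    A,B=o+k[0]*x,q+k[1]*y; return ((A+B)/2).round(4),np.linalg.norm(A-B).round(4)
E
python3 - <<'E'
from h import *
c=ctrl.camera("top");d=ctrl.camera("side")
print("lone",tri(c,(420.8,214.5),d,(383.8,269.7)),onz(c,420.8,214.5,.04),onz(d,383.8,269.7,.04))
print("nb",tri(c,(422.3,231.2),d,(373,279.7)),onz(c,422.3,231.2,.04),onz(d,373,279.7,.04))
# blue/yellow mask of gap cast in top: right end tooth row too
e=(405+224/6,205+86/6); print("right end tooth",onz(c,*e,.04), "side",onz(d,361+226/6,265+134/6,.04))
t=cv2.imread("pics/top0.png"); s=cv2.imread("pics/side0.png")
f=lambda im,u,v:cv2.resize(im[v-16:v+16,u-16:u+16],(384,384),interpolation=cv2.INTER_CUBIC)
cv2.imwrite("pics/b.png",np.hstack([f(t,255,199),f(s,286,182)]))
E
```

```text
lone (array([ 0.5096, -0.1647,  0.0367]), np.float64(0.0012)) [ 0.5087273  -0.16326988  0.04      ] [ 0.50786201 -0.16650362  0.04      ]
nb (array([ 0.474 , -0.1671,  0.0364]), np.float64(0.004)) [ 0.47220614 -0.16473285  0.04      ] [ 0.47354429 -0.16974576  0.04      ]
right end tooth [ 0.49800839 -0.21030887  0.04      ] side [ 0.49797573 -0.21378943  0.04      ]
```

View pics/b.png

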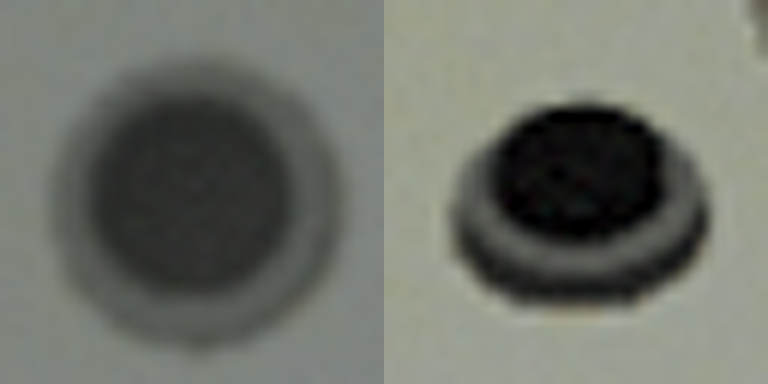

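Cap centre is at top (255.0,199.3) and side (286.3,180.2). The neighbouring teeth are about 36 mm apart at z≈0.037, which fits the gap.

Run:
```python
from h import *
c=ctrl.camera("top");d=ctrl.camera("side")
print(tri(c,(255,199.25),d,(286.3,180.2)),[onz(c,255,199.25,z).round(4) for z in(.015,.02,.025)],[onz(d,286.3,180.2,z).round(4) for z in(.015,.02,.025)])
print(ctrl.tip_reach,ctrl.get_obs()["time_s"])
```

```text
(array([0.5472, 0.2016, 0.0164]), np.float64(0.0022)) [array([0.5465, 0.2024, 0.015 ]), array([0.5458, 0.2017, 0.02  ]), array([0.545, 0.201, 0.025])] [array([0.5492, 0.2024, 0.015 ]), array([0.5455, 0.1974, 0.02  ]), array([0.5419, 0.1925, 0.025 ])]
0.025 0.4
```

>>> apply_moves([
  [255,4,-4,0,0,0,0],
  [255,4,-4,0,0,0,0],
  [255,4,-4,0,0,0,0],
  [255,4,-4,0,0,0,0],
  [255,4,-4,0,0,0,0],
  [255,4,-3,0,0,0,0],
  [255,4,-3,0,0,0,0],
  [255,3,-2,0,0,0,0],
  [255,0,0,0,0,0,0],
  [255,0,0,0,0,0,0],
], grip_force=10)

```text
time_s: 1.4
ee_pos: [0.5175, 0.2422, 0.2301]
eef_rot: [-3.141, -0.001, 2.708]
force: [-0.2, -0.4, 1.5]
grip_width: 0.0173
grip_force: 0.0
```

>>> apply_moves([
  [255,1.5,-2,0,0,0,0],
  [255,1.4,-2,0,0,0,0],
  [255,0,0,-4,0,0,0],
  [255,0,0,-4,0,0,0],
  [255,0,0,-4,0,0,0],
  [255,0,0,-3,0,0,0],
  [255,0,0,-1,0,0,0],
  [255,0,0,0,0,0,0],
  [255,0,0,0,0,0,0],
  [255,0,0,0,0,0,0],
])

```text
time_s: 2.4
ee_pos: [0.5472, 0.203, 0.0723]
eef_rot: [3.14, 0.002, 2.709]
force: [-0.2, -0.2, -1.1]
grip_width: 0.0004
grip_force: 0.0
```

Run:
```python
from h import *
t=ctrl.camera("top")["img"][:,:,::-1];s=ctrl.camera("side")["img"][:,:,::-1]
f=lambda im,u,v:cv2.resize(im[v-32:v+32,u-32:u+32],(384,384),interpolation=cv2.INTER_CUBIC)
cv2.imwrite("pics/b2.png",np.hstack([f(t,255,199),f(s,286,172)]))
print(ctrl.get_obs()["ee_pos"],ctrl.get_obs()["force"])
```

```text
[0.54696799 0.20274375 0.07182674] [-0.11801957 -0.43506932 -0.41019859]
```

View pics/b2.png

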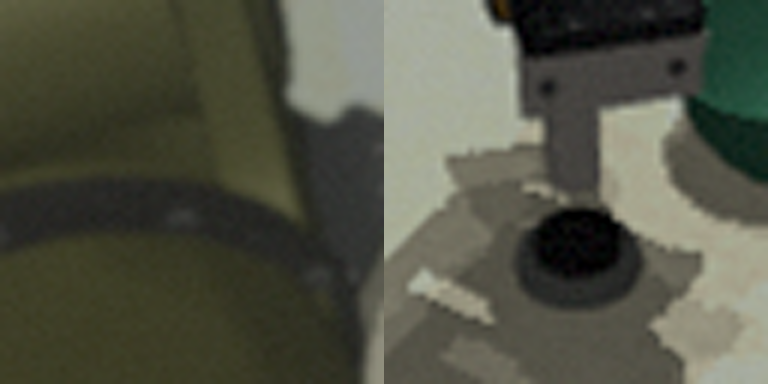

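The closed fingertips sit about 30 mm above the cap and in line with it, at crop (570,200) against the cap at (575,242). I'll press down now.

>>> apply_moves([
  [255,0,0,-1.5,0,0,0],
  [255,0,0,-1,0,0,0],
  [255,0,0,-0.3,0,0,0],
  [255,0,0,-0.3,0,0,0],
  [255,0,0,-0.1,0,0,0],
  [255,0,0,0,0,0,0],
  [255,0,0,0,0,0,0],
])

```text
time_s: 3.2
ee_pos: [0.5464, 0.2024, 0.0406]
eef_rot: [-3.141, -0.0, 2.709]
force: [-15.2, -5.5, 33.3]
grip_width: 0.0006
grip_force: 16.7
```

>>> apply_moves([
  [255,0,0,0.2,0,0,0],
  [255,0,0,0,0,0,0],
])

```text
time_s: 3.4
ee_pos: [0.5464, 0.2024, 0.0411]
eef_rot: [-3.141, -0.0, 2.709]
force: [-5.7, -1.5, 14.7]
grip_width: 0.0007
grip_force: 7.3
```

>>> apply_moves([
  [255,0,0,0.2,0,0,0],
  [255,0,0,0,0,0,0],
])

```text
time_s: 3.6
ee_pos: [0.5463, 0.2024, 0.0425]
eef_rot: [-3.141, -0.0, 2.709]
force: [-2.9, -0.9, 3.0]
grip_width: 0.0005
grip_force: 1.8
```

>>> apply_moves([
  [255,0,0,0.2,0,0,0],
  [255,0,0,0,0,0,0],
])

```text
time_s: 3.8
ee_pos: [0.5464, 0.2025, 0.0444]
eef_rot: [-3.141, -0.0, 2.709]
force: [-0.5, -0.6, 2.4]
grip_width: 0.0007
grip_force: 1.3
```

>>> apply_moves([
  [255,0,0,1,0,0,0],
  [255,0,0,0,0,0,0],
])

```text
time_s: 4.0
ee_pos: [0.547, 0.2027, 0.0557]
eef_rot: [3.14, 0.001, 2.709]
force: [0.6, -0.3, -0.2]
grip_width: 0.0002
grip_force: 0.0
```

>>> apply_moves([
  [255,0,0,4,0,0,0],
  [255,0,-1,4,0,0,0],
  [255,-0.6,-4.0,2,0,0,0],
  [255,-0.6,-4.0,0,0,0,0],
  [255,-0.6,-4.0,0,0,0,0],
  [255,-0.6,-4.0,0,0,0,0],
  [255,-0.6,-4.0,0,0,0,0],
  [255,-0.6,-4.0,0,0,0,0],
  [255,-0.6,-4.0,0,0,0,0],
  [255,-0.6,-4.0,0,0,0,0],
])

```text
time_s: 5.0
ee_pos: [0.498, -0.1291, 0.1546]
eef_rot: [3.142, 0.0, 2.709]
force: [0.4, 0.2, 0.0]
grip_width: 0.0002
grip_force: 0.0
```

>>> apply_moves([
  [255,-0.5,-3,0,0,0,0],
  [255,-0.2,-0.9,0,0,0,0],
  [255,0,0,0,0,0,0],
  [255,0,0,0,0,0,0],
])

```text
time_s: 5.4
ee_pos: [0.4916, -0.1656, 0.1544]
eef_rot: [3.141, -0.0, 2.709]
force: [0.2, -0.1, -0.2]
grip_width: 0.0005
grip_force: 0.0
```

>>> apply_moves([
  [255,0,0,-3,0,0,0],
  [255,0,0,-2,0,0,0],
  [255,0,0,-1,0,0,0],
  [255,0,0,0,0,0,0],
  [255,0,0,0,0,0,0],
])

```text
time_s: 5.9
ee_pos: [0.492, -0.1661, 0.0952]
eef_rot: [3.142, 0.001, 2.71]
force: [0.4, 0.7, -0.4]
grip_width: 0.0004
grip_force: 0.0
```

Run:
```python
from h import *
t=ctrl.camera("top")["img"][:,:,::-1];s=ctrl.camera("side")["img"][:,:,::-1]
f=lambda im,u,v:cv2.resize(im[v-30:v+30,u-30:u+30],(390,390),interpolation=cv2.INTER_CUBIC)
cv2.imwrite("pics/g2.png",np.hstack([f(t,427,222),f(s,383,277)]))
print(ctrl.get_obs()["ee_pos"])
```

```text
[ 0.4920176  -0.16646181  0.09551888]
```

View pics/g2.png

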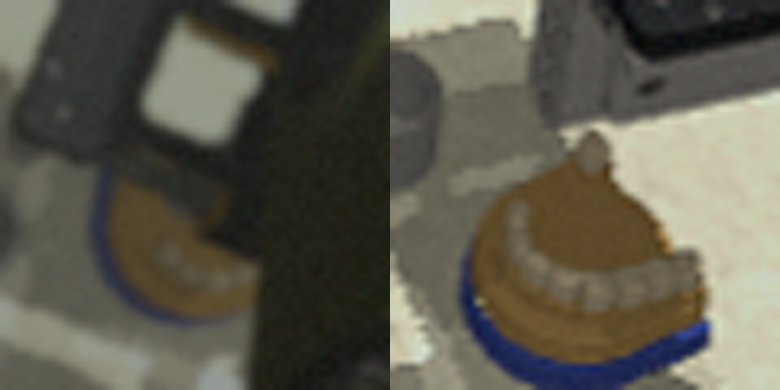

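Side crop: lone tooth at (593,152), neighbour at (518,218), finger lower edge near (568,122). I'll check that with a projection.

Run:
```python
from h import *
d=ctrl.camera("side")
def pj(p):
    P=d["pose"];q=P[:3,:3].T@(np.array(p)-P[:3,3]);s=np.array([q[0],-q[1]])/-q[2];s*=1+d["k1"]*(s@s)
    u=d["K"][:2,:2]@s+d["K"][:2,2]; return (u-[353,247])*6.5+[390,0]
e=ctrl.get_obs()["ee_pos"]
for h in(.0705,.04): print(pj([e[0],e[1],h]))
print("mid",pj([.4905,-.168,.04]))
im=d["img"][:,:,::-1]
cv2.imwrite("pics/g3.png",cv2.resize(cv2.convertScaleAbs(im[240:280,360:400],alpha=1.5),(560,560),interpolation=cv2.INTER_CUBIC))
```

```text
[565.63521077 108.76180599]
[554.30693    174.32594793]
mid [554.72387011 179.77565486]
```

View pics/g3.png

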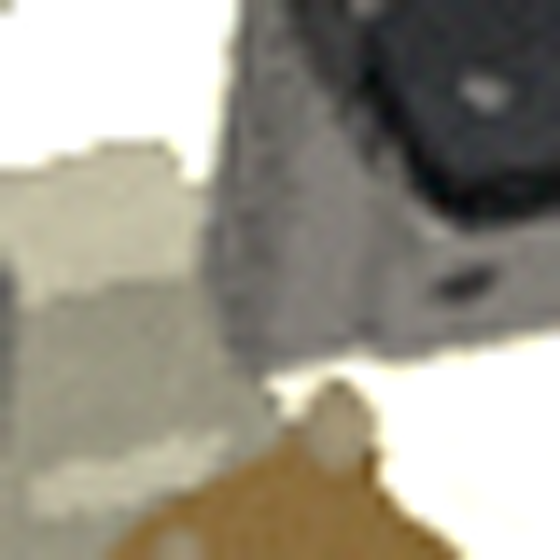

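Run:
```python
from h import *
d=ctrl.camera("side")
im=d["img"][:,:,::-1]
cv2.imwrite("pics/g4.png",cv2.resize(cv2.convertScaleAbs(im[190:310,320:480],alpha=1.6),(800,600),interpolation=cv2.INTER_CUBIC))
```

```text
(no output)
```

View pics/g4.png

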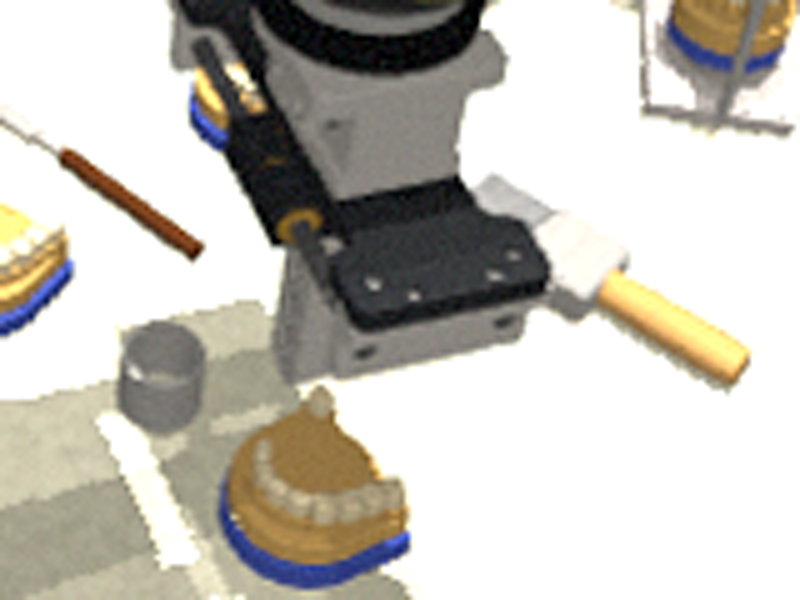

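The finger column ends near crop (303,375), and the projection puts the tip at (300,368), so the tip is over the gap. I'll go down to 15 mm above the teeth and hold.

>>> apply_moves([
  [255,0,0,-0.8,0,0,0],
  [255,0,0,-0.6,0,0,0],
  [255,0,0,0,0,0,0],
  [255,0,0,0,0,0,0],
  [255,0,0,0,0,0,0],
  [255,0,0,0,0,0,0],
  [255,0,0,0,0,0,0],
  [255,0,0,0,0,0,0],
  [255,0,0,0,0,0,0],
  [255,0,0,0,0,0,0],
])

```text
time_s: 7.1
ee_pos: [0.4915, -0.1665, 0.0805]
eef_rot: [-3.142, 0.0, 2.709]
force: [-0.3, -0.0, 0.7]
grip_width: 0.0002
grip_force: 0.0
```

>>> apply_moves([
  [255,0,0,0,0,0,0],
  [255,0,0,0,0,0,0],
  [255,0,0,0,0,0,0],
  [255,0,0,0,0,0,0],
  [255,0,0,0,0,0,0],
  [255,0,0,0,0,0,0],
  [255,0,0,0,0,0,0],
  [255,0,0,0,0,0,0],
  [255,0,0,0,0,0,0],
  [255,0,0,0,0,0,0],
])

```text
time_s: 8.1
ee_pos: [0.4915, -0.1665, 0.0804]
eef_rot: [-3.142, -0.0, 2.709]
force: [0.3, -0.7, 0.6]
grip_width: 0.0002
grip_force: 0.0
```

>>> apply_moves([
  [255,0,0,0,0,0,0],
  [255,0,0,0,0,0,0],
  [255,0,0,0,0,0,0],
  [255,0,0,0,0,0,0],
  [255,0,0,0,0,0,0],
  [255,0,0,0,0,0,0],
  [255,0,0,0,0,0,0],
  [255,0,0,0,0,0,0],
  [255,0,0,0,0,0,0],
  [255,0,0,0,0,0,0],
])

```text
time_s: 9.1
ee_pos: [0.4914, -0.1665, 0.0804]
eef_rot: [-3.142, -0.0, 2.709]
force: [0.4, 0.0, -1.0]
grip_width: 0.0003
grip_force: 0.0
```

>>> apply_moves([
  [255,0,0,4,0,0,0],
  [255,0,0,4,0,0,0],
  [255,0.6,4.0,0,0,0,0],
  [255,0.6,4.0,0,0,0,0],
  [255,0.6,4.0,0,0,0,0],
  [255,0.6,4.0,0,0,0,0],
  [255,0.6,4.0,0,0,0,0],
  [255,0.6,4.0,0,0,0,0],
  [255,0.6,4.0,0,0,0,0],
  [255,0.6,4.0,0,0,0,0],
])

```text
time_s: 10.1
ee_pos: [0.5394, 0.1552, 0.1605]
eef_rot: [3.142, 0.0, 2.709]
force: [0.7, 0.3, 0.3]
grip_width: 0.0008
grip_force: 0.0
```

>>> apply_moves([
  [255,0.5,3,0,0,0,0],
  [255,0.2,1.9,0,0,0,0],
  [255,0,0,0,0,0,0],
  [255,0,0,0,0,0,0],
])

```text
time_s: 10.5
ee_pos: [0.5463, 0.2022, 0.1602]
eef_rot: [-3.141, -0.0, 2.709]
force: [0.3, -0.8, 0.3]
grip_width: 0.0004
grip_force: 0.0
```

>>> apply_moves([
  [255,0,0,-4,0,0,0],
  [255,0,0,-4,0,0,0],
  [255,0,0,-2,0,0,0],
  [255,0,0,-1,0,0,0],
  [255,0,0,-0.5,0,0,0],
  [255,0,0,-0.4,0,0,0],
  [255,0,0,0,0,0,0],
  [255,0,0,0,0,0,0],
  [255,0,0,0,0,0,0],
])

```text
time_s: 11.4
ee_pos: [0.547, 0.2025, 0.0423]
eef_rot: [3.141, 0.001, 2.709]
force: [0.6, -2.8, 3.5]
grip_width: 0.0008
grip_force: 1.9
```

>>> apply_moves([
  [255,0,0,-0.15,0,0,0],
  [255,0,0,0,0,0,0],
  [255,0,0,0,0,0,0],
])

```text
time_s: 11.7
ee_pos: [0.547, 0.2026, 0.0411]
eef_rot: [3.141, 0.001, 2.709]
force: [-2.5, -3.7, 11.5]
grip_width: 0.0007
grip_force: 6.2
```

>>> apply_moves([
  [255,0,0,1,0,0,0],
  [255,0,0,3,0,0,0],
  [255,0,0,4,0,0,0],
  [255,0,0,4,0,0,0],
  [255,-2,3,4,0,0,0],
  [255,-3,4,0,0,0,0],
  [255,-3,4,0,0,0,0],
  [255,-3,4,0,0,0,0],
  [255,0,0,0,0,0,0],
  [255,0,0,0,0,0,0],
])

```text
time_s: 12.7
ee_pos: [0.4373, 0.3511, 0.1972]
eef_rot: [3.141, -0.0, 2.711]
force: [-0.3, -1.0, -0.1]
grip_width: 0.0005
grip_force: 0.0
```

Run:
```python
from h import *
im=ctrl.camera("side")["img"][:,:,::-1].astype(int); s=cv2.imread("pics/side0.png").astype(int)
for n,(u,v) in dict(c1=(372,207),c2=(317,240),gap=(383,287),jar=(282,220),ring=(352,265),btn=(286,182),bowl=(321,154)).items():
    print(n,np.abs(im-s)[v-22:v+22,u-22:u+22].mean().round(1))
cv2.imwrite("pics/end.png",im.astype(np.uint8)); print(ctrl.get_obs()["force"])
```

```text
c1 3.9
c2 3.8
gap 3.7
jar 4.3
ring 3.9
btn 4.1
bowl 3.2
[-0.99097527  0.10908737  0.19391962]
```

View pics/end.png

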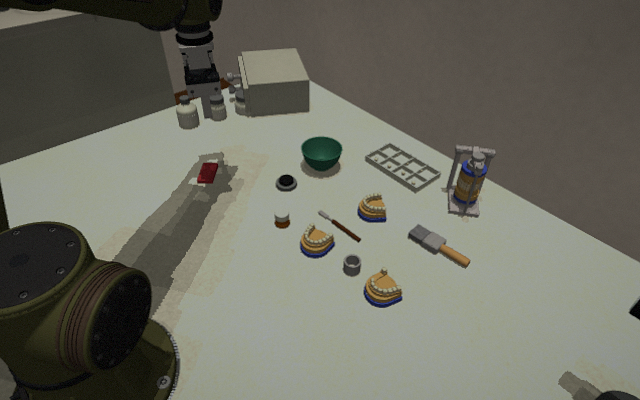

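The casts, jar, ring and bowl are where they started: only noise-level differences around their pixels. The button at (286,182) is back up, and the arm is clear in the air.

```bash
python3 -c "
from station import ctrl
print(ctrl.hand_in())"
```

```text
the job is handed in; nothing more can be done
None
```

The clip is done and handed in at about 13 s of the 54 s limit: I pressed and released the button, pointed about 15 mm above the gap for over two seconds, pressed it again, and moved clear with no cast moved.

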